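Clamp the compartment tray

TASK

To hold its new joints closed, lay the small plywood compartment tray lengthwise in the wooden cradle between the pads of the bar clamp and let go of it. Then pump the clamp's trigger, leaving the jaw and bar alone, until the moving jaw has pressed the tray snugly against the fixed pad; once it is snug give at most one more squeeze, or the tray will be crushed. Finish holding the trigger squeezed, with the tray still clamped, and leave the other apparatus on the shelf where it is.

Things in the scene. Friction and masses are not known exactly. Their poses are not given: they have to be found in the camera images.
- tray: Small open plywood box with one cross wall: 44 mm wide (its x), 70 mm long (its y), 34 mm high, walls and floor 4 mm, about 60 g. Origin: centre of its underside. Loose, upright on the shelf at the start. The same when turned by half a turn.
- clamp: Wooden board 145 x 200 x 16 mm fixed on the shelf, with a black one-hand ratchet bar clamp lying on its side, its head screwed down. Origin: on the shelf, under the bar's middle line, in the plane of the fixed pad's face. y: along the toothed steel bar towards the moving jaw; x: towards the jaw tips; the handle points to -x. Bar 18 mm wide, top at 53 mm; jaws and head up to 64 mm, strap 67 mm.
- fixed_pad: Rubber pad of the fixed jaw, 38 mm (x) by 24 mm (z). Origin: centre of the face that meets the tray, 50 mm above the shelf; it faces +y of the clamp.
- seat (a point): Middle of the cradle's floor, 32 mm above the shelf, axes as the clamp's: place for the centre of the tray's underside, long side along y. Side rails rise 10 mm above this floor, with 1.7 mm of play on each side (x) of the tray; above 4 mm they are bevelled and lead in from 4 mm farther out. Along y the tray can slide; here it is 4 mm from the fixed pad. Between tray and bar 35 mm are free.
- pad_face (a point): Centre of the face of the moving jaw's soft rubber pad, 38 mm (x) by 24 mm (z), facing the fixed pad, 50 mm above the shelf. The two pad faces stand 86 to 100 mm apart at the start.
- jaw_pad (a joint): How far the moving jaw's pad is pushed in, m; 0 when free, 0.0135 at most. Pad and springy jaw give 1 mm for each 3 N. With the tray between both pads, snug is 1 to 6 mm; the tray is crushed at 20 N (6.7 mm).
- jaw (a joint): How far bar and moving jaw are drawn in towards the fixed pad, m; at 0 the pad faces are 100 mm apart. A full pump of the trigger draws it in by one 3.6 mm tooth (the first pump by up to 7 mm); the ratchet stops it from going back (about 1 mm of slack).
- trigger (a joint): Angle of the trigger, a black lever along the +y side of the handle: 0 released, 0.34 fully squeezed to its stop (it swings to the handle, -y of the clamp). A spring (2 to 4 N at the finger face) returns it; on release let it come back below 0.05 so that the pawl takes the next tooth, and squeeze past 0.31 for the ratchet to lock.
- trigger_face (a point): Middle of the trigger's finger face (the side away from the handle), 46 mm from the bar's middle line, 56 mm from the pivot; turns with the trigger. The face is 22 mm high and 42 mm long. Handle and trigger together measure 55 mm here when released (58 mm at the tip), 36 to 39 mm when fully squeezed.
- handle_back (a point): Middle of the handle's back (the side away from the trigger), 46 mm from the bar's middle line, 50 mm above the shelf, axes as the clamp's. The handle is fixed: 18 mm thick (y), 24 mm high, 86 mm long, with a 24 mm thick heel at its end. Under handle and trigger there is only the shelf.
- magnet: Red horseshoe magnet lying flat, about 85 x 70 x 14 mm. Leave alone.
- pulley: Aluminium pulley wheel lying flat, 60 mm across, 18 mm thick. Leave alone.
- prism: Upright glass prism, three-sided, sides 40 mm, 55 mm high. Leave alone.
- bob: Brass pendulum bob, 32 mm across, 46 mm high, upright. Leave alone.
Things that resemble listed ones, but are neither listed nor needed, are in the scene too. Leave any green or pink look-alike of the tray alone.

How it is judged:
By the outcome, as a careful person would: the job done as asked, in the order asked, and still so for the second after the job is handed in, while the arm keeps its last pose, push and grip.
It also fails if it takes over 64 s, if anything falls off the work surface, if the arm or the gripper's body presses on something with over 40 N, if the wrist force passes 120 N, or if a joint passes its speed limit or range.

ROBOT

A 7-joint arm with a two-finger parallel gripper is mounted at the origin on the work surface. World frame = base frame: x ahead of the robot, y to its left, z up, the work surface at z = 0. Lengths are in m, angles in rad, forces in N, time in s.
With the tool pointing down it reaches from about 0.4 to 0.85 m from the base axis. Payload 10.4 kg.
Tool frame: the origin (TCP) lies on the centre line of the jaws, within the pads' length; the fingertips stand 17 mm ahead of it and the grasp point (between the pads) lies 2 mm behind it; z points along the fingers, y is the line along which they close (so a half turn about z gives the same grasp; the last joint's range is limited). The gripper opens to 85 mm and grips with 20 to 120 N. Pads are 22 mm wide; open, the fingers measure 114 mm over their backs; the gripper's body (76 mm by 85 mm) begins 54 mm behind the grasp point. The pads swing forward as they close: fully open they stand 13 mm farther back than shut.
Start: joints at [-1.236, 0.332, -0.065, 1.46, 0.022, 1.35, -0.088], TCP at [0.219, 0.585, 0.248] pointing down, gripper open.
Joint ranges: [-2.6, 2.6], [-0.5, 2.12], [-1.47, 1.34], [0.16, 2.42], [-1.27, 4.41], [0.06, 2.06], [-2.6, 2.6]. Speed limits (rad/s): [2.22, 2.22, 2.79, 2.79, 3.14, 3.14, 3.14].

INTERFACE

Orientations are given as a unit quaternion [x, y, z, w].
In Python, from workcell import get_obs, optics, job gives the robot as it stands. The module is installed in compiled form; this text tells all that it offers.
- The arm moves only by the tool send_rows, never from a script. Its argument "plan" is a list that holds one entry, the list of rows, each a list of 7 numbers: the turn, a rotation vector about the tool's x, y, z in units of 1.5 rad (1.0 is 1.5 rad), then the shift along the tool's x, y, z in units of 20 cm (1.0 is 20 cm), then the opening, from 0 (shut) to 1 (fully open). A call has 1 to 20 rows; each row shifts and turns the commanded pose from where the row before left it, along the tool's axes as they then stand; what a row does not reach is not made up. A row lasts 1/12 s, in which the tool goes at most 41.7 mm and 7.16 degrees, less where a joint would pass 70% of its speed; a pose out of reach is approached as far as the arm can. A call with a number of a shift or a turn outside -1 to 1 is refused whole. A call with a gripper value outside its range is refused whole. The fingers move at their own pace and stop on an object; "squeeze" is the grip in N (left out, the last holds). Time passes only in rows, so rows that do not move let the fingers close. It gives the time, the measured TCP pose, the force, the opening and the grip force at its end, in the units of the state.
- get_obs(): the state, without advancing time (a new reading comes with each control period).
- optics.camera(name): name is "scene" or "side" or "wrist"; returns the picture (400x640x3 uint8, red, green, blue); there is no depth.
- optics.get_calibration(name): a dict with "intrinsics" (3x3 intrinsics, pixels), "world_from_camera" (4x4, takes a point from camera to world coordinates); the wrist camera has in their place "T_tool_cam" (4x4, takes a point from camera to tool coordinates, whose origin is the TCP and whose axes are the flange's). Camera axes: x right, y up, looking along -z (the intrinsics and any distortion apply to the point x, -y, -z); pixel columns grow to the right and rows downward; lengths in m; the calibration is good to about 2 mm. The wrist camera is an equidistant fisheye: a pixel r from the principal point sees the ray r / f radians off the axis. A picture is of the moment at which its call begins: read the wrist's pose just before it. get_calibration takes no time and is no camera call.
- job.hand_in(): hands the job in; it is judged then, once.
The state is a dict: "clock": time; "joint_pos": joint angles; "joint_velocities": joint speeds; "tau": joint torques, N m; "position": TCP position; "ee_rot": TCP orientation; "ft_force": force on the tool from outside, world axes, zero at the start; "torque": the same for the moment, N m; "grip_width": opening from 0.0 (shut) to 1.0 (fully open); "grasp_force": force on a finger pad.
Only numpy, scipy, OpenCV 4.12 (cv2) and the standard library are available. Lean on these libraries where they do the work, as an engineer would, in place of code of your own. Each camera call takes 0.05 s, during which the arm holds its last target. There are 200 camera calls.

## Working session

There is one attempt and no reset: what is moved stays moved. The work goes in short steps, Python scripts to look and compute and a tool call to move; the robot and the scene stay as the last step left them, time stands still between calls to the robot, and variables do not carry over. Pictures are saved under pics/ and viewed, at most 10 in all, crops included, and the job is handed in when it is done.

Besides the shell and the picture viewer there is one more tool, called after ">>>" as name([rows], argument=value, ...), one row to a line, values as JSON. send_rows: Moves the arm, as the interface text tells. Its arguments: {"type":"object","properties":{"plan":{"type":"array"},"squeeze":{"type":"number"}},"required":["plan"]}

```bash
mkdir -p pics; ls
python3 - <<'E'
from workcell import get_obs, optics, job
import cv2
o=get_obs(); print(o)
for n in ["scene","side"]:
    im=optics.camera(n); cv2.imwrite(f"pics/{n}0.png",im[:,:,::-1])
    print(n,optics.get_calibration(n))
im=optics.camera("wrist"); cv2.imwrite("pics/wrist0.png",im[:,:,::-1]); print(optics.get_calibration("wrist"))
E
```

```text
pics
{'clock': 0.0, 'joint_pos': array([-1.23560153,  0.33288522, -0.06467819,  1.46094345,  0.02157893,
        1.34987579, -0.0884824 ]), 'joint_velocities': array([ 0.00030102,  0.00070721, -0.00020666, -0.00075561,  0.00273162,
        0.00027668, -0.00042728]), 'tau': array([-5.09312322e-04, -6.25454521e+01,  4.86475567e-02, -3.91608953e+01,
        1.61726447e-02,  9.72839567e-03,  2.18458314e-05]), 'position': array([0.21876945, 0.58509284, 0.24750649]), 'ee_rot': array([ 1.77938042e-01,  9.84041438e-01, -7.01505681e-04, -1.00808149e-04]), 'ft_force': array([0.55382302, 0.5468968 , 0.38808945]), 'torque': array([-0.00197333, -0.02209909,  0.02312464]), 'grasp_force': 0.0, 'grip_width': 1.0020607663079681}
scene {'intrinsics': array([[414.16760611,   0.        , 324.2236405 ],
       [  0.        , 414.16760611, 202.66216614],
       [  0.        ,   0.        ,   1.        ]]), 'world_from_camera': array([[ 0.78387921, -0.44267936,  0.4353945 ,  0.95181044],
       [ 0.6208906 ,  0.56484707, -0.54354636, -0.49997908],
       [-0.00531455,  0.69640704,  0.71762733,  0.72116829]
[... 332 characters left out ...]
.73271008,  0.32831308, -0.59610944, -0.67409018],
       [-0.00759407,  0.87193576,  0.4895614 ,  0.61684773],
       [ 0.        ,  0.        ,  0.        ,  1.        ]])}
{'intrinsics': array([[309.70691629,   0.        , 320.00865368],
       [  0.        , 309.70691629, 203.3019829 ],
       [  0.        ,   0.        ,   1.        ]]), 'T_tool_cam': array([[-8.15635993e-04,  9.56123436e-01,  2.92962984e-01,
         7.47368026e-02],
       [ 9.99999406e-01,  9.91688529e-04, -4.52415977e-04,
        -2.63190773e-05],
       [-7.23093549e-04,  2.92962441e-01, -9.56123677e-01,
        -1.25222087e-01],
       [ 0.00000000e+00,  0.00000000e+00,  0.00000000e+00,
         1.00000000e+00]])}
```

View pics/scene0.png

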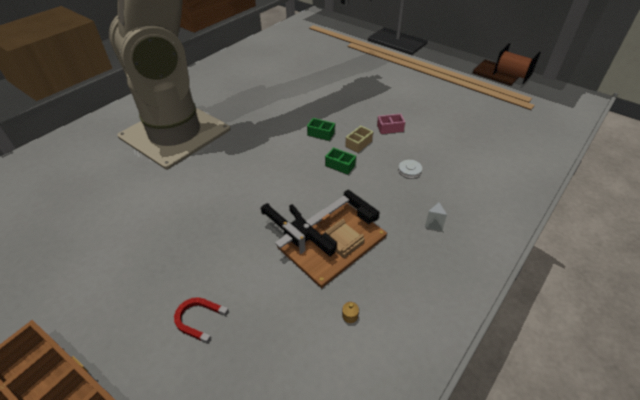

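View pics/side0.png

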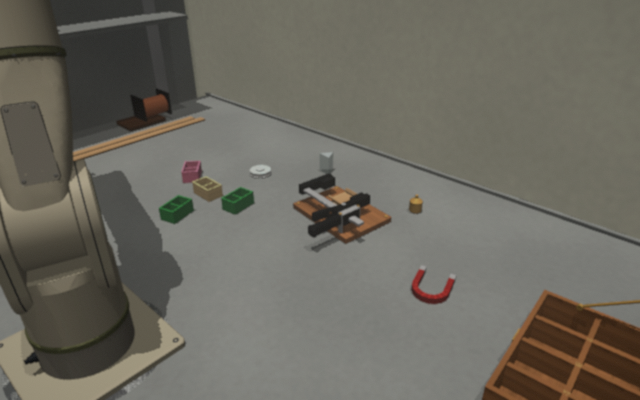

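```bash
cat > h.py <<'E'
import numpy as np, cv2
from scipy.spatial.transform import Rotation as R
from workcell import get_obs, optics, job
def ray(name,uv,obs=None):
    c=optics.get_calibration(name); K=c["intrinsics"]; u=(uv[0]-K[0,2])/K[0,0]; v=(uv[1]-K[1,2])/K[1,1]
    if name=="wrist":
        r=np.hypot(u,v); s=np.sin(r)/max(r,1e-9); d=np.array([u*s,-v*s,-np.cos(r)])
        T=np.eye(4); T[:3,:3]=R.from_quat(obs["ee_rot"]).as_matrix(); T[:3,3]=obs["position"]; W=T@c["T_tool_cam"]
    else: d=np.array([u,-v,-1.]); W=c["world_from_camera"]
    d=W[:3,:3]@d; return W[:3,3],d/np.linalg.norm(d)
def plane(name,uv,z,obs=None):
    p,d=ray(name,uv,obs); return p+d*(z-p[2])/d[2]
def tri(rays):
    A=np.zeros((3,3));b=np.zeros(3)
    for p,d in rays: M=np.eye(3)-np.outer(d,d);A+=M;b+=M@p
    x=np.linalg.solve(A,b); return x,[float(np.linalg.norm((np.eye(3)-np.outer(d,d))@(x-p))) for p,d in rays]
def proj(name,X,obs=None):
    c=optics.get_calibration(name);K=c["intrinsics"]
    if name=="wrist":
        T=np.eye(4); T[:3,:3]=R.from_quat(obs["ee_rot"]).as_matrix(); T[:3,3]=obs["position"]; W=T@c["T_tool_cam"]
    else: W=c["world_from_camera"]
    q=W[:3,:3].T@(np.asarray(X)-W[:3,3]); q=np.array([q[0],-q[1],-q[2]])
    if name=="wrist":
        r=np.hypot(q[0],q[1]);t=np.arctan2(r,q[2]);a=q[:2]/r*t
    else: a=q[:2]/q[2]
    return K[0,0]*a[0]+K[0,2],K[1,1]*a[1]+K[1,2]
E
python3 - <<'E'
from h import *
print("tray",plane("scene",(360,139),.02),plane("side",(208,188),.02),tri([ray("scene",(360,139)),ray("side",(208,188))]))
print("movjaw",plane("scene",(362,207),.06),plane("side",(317,185),.06))
print("head",plane("scene",(318,235),.06),plane("side",(342,207),.06))
print("handle end",plane("scene",(266,209),.06),plane("side",(315,229),.06))
print("pulley",plane("scene",(410,169),.02),plane("side",(260,170),.02))
W=R.from_quat(get_obs()["ee_rot"]).as_matrix();print(W)
E
```

```text
tray [0.45181488 0.28491309 0.02      ] [0.44735452 0.28200803 0.02      ] (array([0.45031241, 0.28710639, 0.01738939]), [0.0004941636563803418, 0.0004941636563804485])
movjaw [0.62436424 0.04165857 0.06      ] [0.5957328  0.03160219 0.06      ]
head [ 0.5984012  -0.08018611  0.06      ] [ 0.55690659 -0.08153301  0.06      ]
handle end [ 0.46214549 -0.09319452  0.06      ] [ 0.4505411  -0.09754322  0.06      ]
pulley [0.62456038 0.26040514 0.02      ] [0.60779272 0.26054885 0.02      ]
[[-9.36663777e-01  3.50229687e-01 -3.66721197e-04]
 [ 3.50229878e-01  9.36663203e-01 -1.03780572e-03]
 [-1.99761229e-05 -1.10051175e-03 -9.99999394e-01]]
```

View pics/wrist0.png

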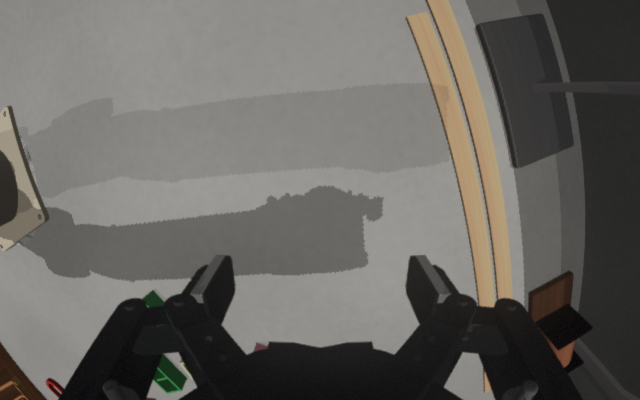

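```bash
cat >> h.py <<'E'
def rotdown(az): # tool x at azimuth az (rad), z down
    x=np.array([np.cos(az),np.sin(az),0]);z=np.array([0,0,-1.]);return np.column_stack([x,np.cross(z,x),z])
def rows(pos,az,N=None,start=None):
    o=get_obs(); R0=R.from_quat(o["ee_rot"]).as_matrix();p0=o["position"]
    rv=R.from_matrix(R0.T@rotdown(az)).as_rotvec(); d=R0.T@(np.asarray(pos)-p0)
    n=int(np.ceil(max(np.linalg.norm(d)/.04,np.linalg.norm(rv)/.12,1))) if N is None else N
    while True:
        st=R.from_rotvec(rv/n); S=sum((st**k).as_matrix() for k in range(1,n+1)); Sb=sum((st**k).as_matrix() if k else np.eye(3) for k in range(n))
        t=np.linalg.solve(Sb,d)
        if np.linalg.norm(t)<.0415 or N: break
        n+=1
    print("n",n,"turn",np.round(rv/n/1.5,4),"shift(before)",np.round(t/.2,4),"shift(after turn)",np.round(np.linalg.solve(S,d)/.2,4))
def st():
    o=get_obs();M=R.from_quat(o["ee_rot"]).as_matrix()
    print("t",round(o["clock"],2),"pos",o["position"].round(4),"az",np.degrees(np.arctan2(M[1,0],M[0,0])).round(2),"tilt",M[:2,2].round(4),"F",o["ft_force"].round(1),"grip",round(o["grip_width"],3),round(o["grasp_force"],1),"j",o["joint_pos"].round(2))
E
python3 -c "
from h import *
rows((.45,.18,.30),np.radians(78))"
```

```text
n 13 turn [-0.      0.      0.0729] shift(before) [-0.1953 -0.0074 -0.0201] shift(after turn) [-0.1949  0.014  -0.0201]
```

>>> send_rows([
  [[0, 0, 0.073, -0.195, 0.003, -0.02, 1], [0, 0, 0.073, -0.195, 0.003, -0.02, 1], [0, 0, 0.073, -0.195, 0.003, -0.02, 1], [0, 0, 0.073, -0.195, 0.003, -0.02, 1], [0, 0, 0.073, -0.195, 0.003, -0.02, 1], [0, 0, 0.073, -0.195, 0.003, -0.02, 1], [0, 0, 0.073, -0.195, 0.003, -0.02, 1], [0, 0, 0.073, -0.195, 0.003, -0.02, 1], [0, 0, 0.073, -0.195, 0.003, -0.02, 1], [0, 0, 0.073, -0.195, 0.003, -0.02, 1], [0, 0, 0.073, -0.195, 0.003, -0.02, 1], [0, 0, 0.073, -0.195, 0.003, -0.02, 1], [0, 0, 0.073, -0.195, 0.003, -0.02, 1], [0, 0, 0, 0, 0, 0, 1], [0, 0, 0, 0, 0, 0, 1], [0, 0, 0, 0, 0, 0, 1]],
])

```text
clock: 1.48
position: [0.4704, 0.1943, 0.3003]
ee_rot: [0.777, 0.629, 0.0, -0.0]
ft_force: [-0.4, -0.1, -0.2]
grip_width: 1.001
grasp_force: 0.0
```

Run:
```python
from h import *
import pickle
st(); o=get_obs(); im=optics.camera("wrist"); cv2.imwrite("pics/w1.png",im[:,:,::-1]); pickle.dump(o,open("o1.pkl","wb"))
```

```text
t 1.48 pos [0.4704 0.1943 0.3003] az 78.01 tilt [-0.0001  0.0007] F [-0.4 -0.1 -0.2] grip 1.001 0.0 j [-0.82  0.04  0.35  1.7  -0.01  1.41 -0.68]
```

View pics/w1.png

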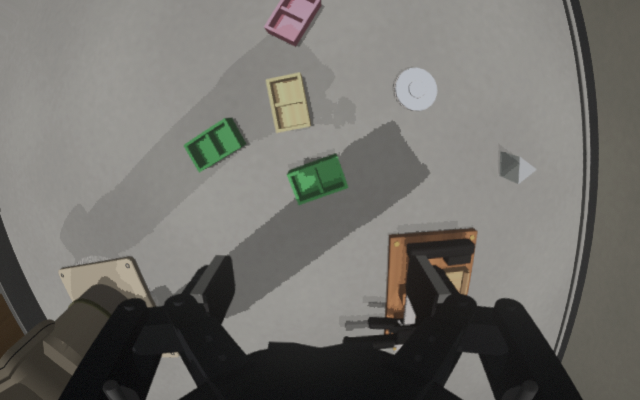

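Run:
```python
from h import *
import pickle
o=pickle.load(open("o1.pkl","rb"))
P=np.array([plane("wrist",p,.034,o) for p in [(267,79),(301,73),(309,128),(276,132)]]);print(P,P.mean(0))
for a,b in [(0,1),(1,2),(2,3),(3,0)]: print(np.linalg.norm(P[a]-P[b]))
rows((.58,-.10,.27),np.radians(78))
```

```text
[[0.43010758 0.3231661  0.034     ]
 [0.47317359 0.32049558 0.034     ]
 [0.46809922 0.25003126 0.034     ]
 [0.4262593  0.2543465  0.034     ]] [0.44940992 0.28700986 0.034     ]
0.04314873012360756
0.07064678805202972
0.042061868098971694
0.06892711005843923
n 8 turn [-0.     -0.      0.0001] shift(before) [-0.1662  0.1053  0.0187] shift(after turn) [-0.1662  0.1053  0.0188]
```

>>> send_rows([
  [[0, 0, 0, -0.166, 0.105, 0.019, 1], [0, 0, 0, -0.166, 0.105, 0.019, 1], [0, 0, 0, -0.166, 0.105, 0.019, 1], [0, 0, 0, -0.166, 0.105, 0.019, 1], [0, 0, 0, -0.166, 0.105, 0.019, 1], [0, 0, 0, -0.166, 0.105, 0.019, 1], [0, 0, 0, -0.166, 0.105, 0.019, 1], [0, 0, 0, -0.166, 0.105, 0.019, 1], [0, 0, 0, 0, 0, 0, 1], [0, 0, 0, 0, 0, 0, 1], [0, 0, 0, 0, 0, 0, 1]],
])

```text
clock: 2.45
position: [0.5798, -0.0993, 0.2691]
ee_rot: [0.777, 0.63, -0.0, -0.0]
ft_force: [0.5, 0.8, 0.1]
grip_width: 1.001
grasp_force: 0.0
```

Run:
```python
from h import *
import pickle
st(); o=get_obs(); im=optics.camera("wrist"); cv2.imwrite("pics/w2.png",im[:,:,::-1]); pickle.dump(o,open("o2.pkl","wb"))
cv2.imwrite("pics/w2c.png",cv2.resize(im[30:330,180:580,::-1],None,fx=2,fy=2,interpolation=cv2.INTER_CUBIC))
```

```text
t 2.45 pos [ 0.5798 -0.0993  0.2691] az 78.07 tilt [-0.0013  0.0002] F [0.5 0.8 0.1] grip 1.001 0.0 j [-0.42  0.27  0.63  1.56 -0.16  1.37  0.01]
```

View pics/w2c.png

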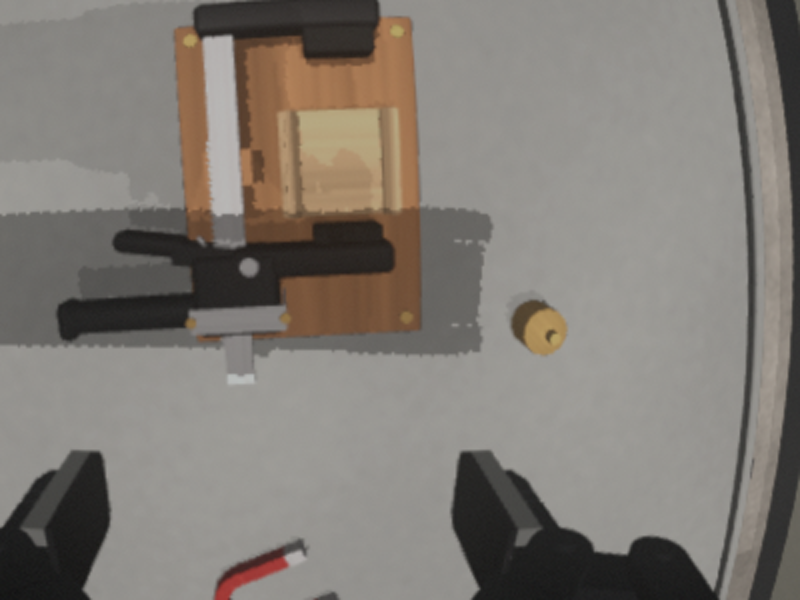

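Run:
```python
from h import *
import pickle
o=pickle.load(open("o2.pkl","rb"))
f=lambda p,z: plane("wrist",(180+p[0]/2,30+p[1]/2),z,o)
B=np.array([f(p,.016) for p in [(176,30),(411,17),(421,328),(198,338)]]);print("board",B[:,:2].round(4).tolist(),np.linalg.norm(np.roll(B,-1,0)-B,axis=1))
def ang(a,b): d=b-a; return np.degrees(np.arctan2(d[1],d[0])).round(2)
print("y az from board",ang(B[3],B[0]),ang(B[2],B[1]),"x az",ang(B[0],B[1])+90,ang(B[3],B[2])+90)
C=np.array([f(p,.032) for p in [(298,110),(380,108),(385,212),(302,214)]]);print("cradle floor",C[:,:2].round(4).tolist(),np.linalg.norm(np.roll(C,-1,0)-C,axis=1),C.mean(0),ang(C[3],C[0]),ang(C[2],C[1]))
C=np.array([f(p,.042) for p in [(278,110),(400,108),(402,211),(285,213)]]);print("cradle outer",np.linalg.norm(np.roll(C,-1,0)-C,axis=1),C.mean(0),ang(C[3],C[0]),ang(C[2],C[1]))
F=np.array([f(p,.062) for p in [(314,224),(381,222)]]);print("fixed",F.mean(0),np.linalg.norm(F[1]-F[0]),ang(F[0],F[1])+90)
M=np.array([f(p,.062) for p in [(305,56),(373,53)]]);print("mov",M.mean(0),np.linalg.norm(M[1]-M[0]),ang(M[0],M[1])+90)
b=[(f((203,37),.053)+f((233,37),.053))/2,(f((213,245),.053)+f((243,245),.053))/2];print("bar",b,ang(b[1],b[0]))
for n,p,z in [("trig tip top",(115,236),.061),("handle end top",(60,308),.062),("handle end back",(65,338),.062)]: print(n,f(p,z))
```

```text
board [[0.551, 0.0693], [0.6923, 0.0491], [0.6624, -0.1459], [0.5209, -0.1228]] [0.14271445 0.19719541 0.14341509 0.19441919]
y az from board 81.07 81.28 x az 81.86 80.74
cradle floor [[0.6115, 0.002], [0.6584, -0.0055], [0.6495, -0.0664], [0.6013, -0.0581]] [0.04749457 0.06152945 0.0489009  0.06102965] [ 0.63019617 -0.03202092  0.032     ] 80.37 81.68
cradle outer [0.06880915 0.05942852 0.06710234 0.05885022] [ 0.62948351 -0.03143862  0.042     ] 81.87 80.2
fixed [ 0.62396178 -0.06508239  0.062     ] 0.036330604663975176 80.58
mov [0.63781392 0.02540248 0.062     ] 0.036139317499340524 82.38
bar [array([0.57689345, 0.05015716, 0.053     ]), array([ 0.55736629, -0.06460555,  0.053     ])] 80.34
trig tip top [ 0.49806336 -0.04456754  0.061     ]
handle end top [ 0.45492981 -0.07660373  0.062     ]
handle end back [ 0.45255156 -0.09448613  0.062     ]
```

```bash
cat > clamp.py <<'E'
from h import *
AZ=np.radians(81.1); ey=np.array([np.cos(AZ),np.sin(AZ),0]); ex=np.array([ey[1],-ey[0],0]); ez=np.array([0,0,1.])
SEAT=np.array([.630,-.0285,.032])
# bar line point
O=None
def C(x,y,z): return ORG+ex*x+ey*y+ez*z
bar=np.array([.5574,-.0646,0]); xs=(SEAT-bar)@ex
ORG=SEAT*[1,1,0]-ex*xs-ey*.039
E
python3 - <<'E'
from clamp import *
print("ORG",ORG,"seat x in clamp",xs)
pts={}
def poly(ps): return [C(*p) for p in ps]
L=[]
L.append(poly([(xs-22,0.004,.066)]) if 0 else poly([(xs-.0237,.004,.032),(xs-.0237,.074,.032),(xs+.0237,.074,.032),(xs+.0237,.004,.032)]))
L.append(poly([(xs-.019,0,.038),(xs+.019,0,.038),(xs+.019,0,.062),(xs-.019,0,.062)]))
L.append(poly([(xs-.019,.0915,.038),(xs+.019,.0915,.038),(xs+.019,.0915,.062),(xs-.019,.0915,.062)]))
L.append(poly([(-.009,-.06,.053),(-.009,.12,.053),(.009,.12,.053),(.009,-.06,.053)]))
Bd=[(.551,.0693),(.6923,.0491),(.6624,-.1459),(.5209,-.1228)]
L.append([np.array([a,b,.016]) for a,b in Bd])
out=[]
for n,(x0,y0) in {"scene":(245,170),"side":(280,150)}.items():
    im=cv2.imread(f"pics/{n}0.png")
    s=4; w,h=(150,118) if n=="scene" else (150,118)
    w=100 if 0 else 150
    c=cv2.resize(im[y0:y0+115,x0:x0+w],None,fx=s,fy=s,interpolation=cv2.INTER_CUBIC)
    for k,l in enumerate(L):
        q=np.array([[(proj(n,X)[0]-x0+.5)*s,(proj(n,X)[1]-y0+.5)*s] for X in l])
        cv2.polylines(c,[np.int32(q)],True,[(255,255,0),(0,255,0),(0,0,255),(255,0,255),(0,255,255)][k],1)
    out.append(c)
v=np.vstack(out); print(v.shape); cv2.imwrite("pics/ov1.png",np.hstack([o[:, :, :] for o in out])[:, :, :] if 0 else cv2.resize(v,(510,int(510*v.shape[0]/v.shape[1])) if v.shape[0]*510/v.shape[1]<800 else None,fx=1,fy=1))
o=cv2.resize(np.hstack(out),(800,int(800*460/1200))); 
for k,n in enumerate(["scene","side"]): cv2.imwrite(f"pics/ov_{n}.png",out[k])
E
```

```text
ORG [ 0.5586218  -0.05679776  0.        ] seat x in clamp 0.06614084130944685
(920, 600, 3)
```

View pics/ov_scene.png

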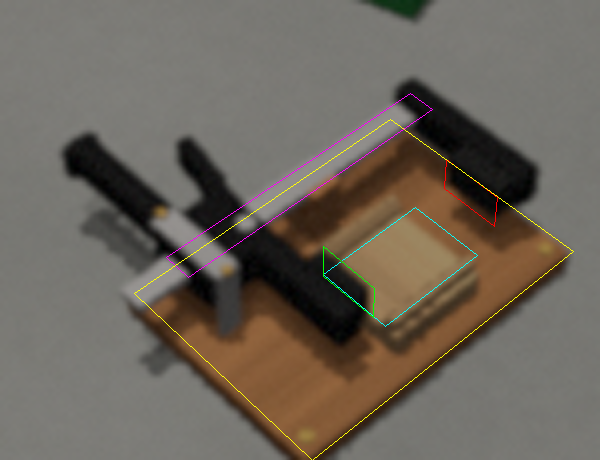

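```bash
python3 -c "
from h import *
rows((.4494,.287,.13),np.radians(86.4))"
```

```text
n 11 turn [-0.0001 -0.     -0.0087] shift(before) [ 0.1654 -0.0835  0.0634] shift(after turn) [ 0.1664 -0.0813  0.0634]
```

>>> send_rows([
  [[0, 0, -0.0087, 0.166, -0.0825, 0.0634, 1], [0, 0, -0.0087, 0.166, -0.0825, 0.0634, 1], [0, 0, -0.0087, 0.166, -0.0825, 0.0634, 1], [0, 0, -0.0087, 0.166, -0.0825, 0.0634, 1], [0, 0, -0.0087, 0.166, -0.0825, 0.0634, 1], [0, 0, -0.0087, 0.166, -0.0825, 0.0634, 1], [0, 0, -0.0087, 0.166, -0.0825, 0.0634, 1], [0, 0, -0.0087, 0.166, -0.0825, 0.0634, 1], [0, 0, -0.0087, 0.166, -0.0825, 0.0634, 1], [0, 0, -0.0087, 0.166, -0.0825, 0.0634, 1], [0, 0, -0.0087, 0.166, -0.0825, 0.0634, 1], [0, 0, 0, 0, 0, 0, 1], [0, 0, 0, 0, 0, 0, 1], [0, 0, 0, 0, 0, 0, 1]],
])

```text
clock: 3.67
position: [0.4523, 0.287, 0.1307]
ee_rot: [0.73, 0.684, 0.0, 0.0]
ft_force: [1.7, -1.0, -0.5]
grip_width: 0.999
grasp_force: 0.0
```

Run:
```python
from h import *
import pickle
st(); o=get_obs(); im=optics.camera("wrist"); cv2.imwrite("pics/w3.png",im[:,:,::-1]); pickle.dump(o,open("o3.pkl","wb"))
x0,y0=200,60
c=cv2.resize(im[y0:y0+260,x0:x0+260,::-1],None,fx=2,fy=2,interpolation=cv2.INTER_CUBIC)
q=[]
a=np.radians(86.4);e=np.array([np.cos(a),np.sin(a),0]);f=np.array([e[1],-e[0],0])
for i,j in [(-1,-1),(-1,1),(1,1),(1,-1)]:
    u=proj("wrist",np.array([.4494,.287,.034])+e*.035*j+f*.022*i,o); q.append([(u[0]-x0)*2,(u[1]-y0)*2])
cv2.polylines(c,[np.int32(q)],True,(255,255,0),1); print(np.round(q))
cv2.imwrite("pics/w3c.png",c)
rows((.4494,.287,.030),np.radians(86.4))
```

```text
t 3.67 pos [0.4523 0.287  0.1307] az 86.3 tilt [0.0002 0.0001] F [ 1.7 -1.  -0.5] grip 0.999 0.0 j [-0.94  0.24  0.32  1.86 -0.09  1.06 -0.64]
[[178. 388.]
 [172. 214.]
 [292. 213.]
 [288. 387.]]
n 3 turn [ 0.0001 -0.0001 -0.0008] shift(before) [ 0.0008 -0.006   0.1682] shift(after turn) [ 0.0009 -0.0059  0.1682]
```

View pics/w3c.png

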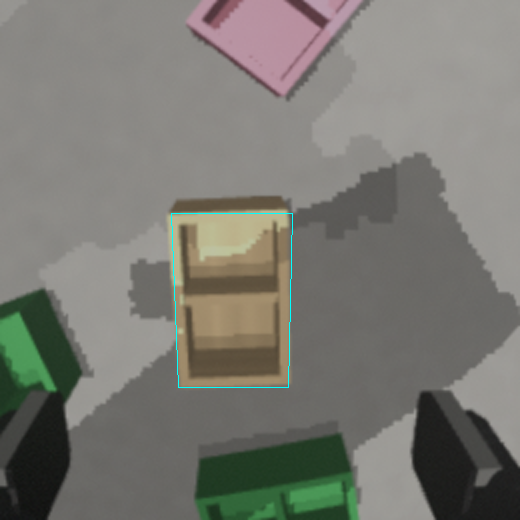

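>>> send_rows([
  [[0, 0, 0, 0, -0.005, 0.126, 1], [0, 0, 0, 0, -0.005, 0.126, 1], [0, 0, 0, 0, -0.004, 0.126, 1], [0, 0, 0, 0, -0.004, 0.126, 1], [0, 0, 0, 0, 0, 0, 0.9], [0, 0, 0, 0, 0, 0, 0.4], [0, 0, 0, 0, 0, 0, 0.4], [0, 0, 0, 0, 0, 0, 0.4], [0, 0, 0, 0, 0, 0, 0.4], [0, 0, 0, 0, 0, 0, 0.4], [0, 0, 0, 0, 0, 0, 0.4], [0, 0, 0, 0, 0, 0, 0.4], [0, 0, 0, 0, 0, 0, 0.4], [0, 0, 0, 0, 0, 0, 0.4]],
], squeeze=25)

```text
clock: 4.88
position: [0.4506, 0.287, 0.0318]
ee_rot: [0.731, 0.683, 0.002, 0.0]
ft_force: [-0.9, -1.4, 7.8]
grip_width: 0.511
grasp_force: 25.6
```

Run:
```python
from h import *
st()
rows((.4494,.287,.16),np.radians(86.4),3)
```

```text
t 4.88 pos [0.4506 0.287  0.0318] az 86.14 tilt [0.0026 0.0021] F [-0.9 -1.4  7.8] grip 0.511 25.6 j [-0.91  0.37  0.3   1.93 -0.14  0.85 -0.6 ]
n 3 turn [ 0.0005 -0.0005 -0.001 ] shift(before) [ 1.000e-04 -1.600e-03 -2.137e-01] shift(after turn) [-0.     -0.0018 -0.2137]
```

>>> send_rows([
  [[0, 0, 0, 0, 0, 0, 0.7], [0, 0, 0, 0, 0, 0, 0.7], [0, 0, 0, 0, 0, 0, 0.7], [0, 0, 0, 0, 0, -0.018, 0.7], [0, 0, 0, 0, 0, -0.018, 0.7], [0, 0, 0, 0, 0, 0, 0.45], [0, 0, 0, 0, 0, 0, 0.45], [0, 0, 0, 0, 0, 0, 0.45], [0, 0, 0, 0, 0, 0, 0.45], [0, 0, 0, 0, 0, 0, 0.45], [0, 0, 0, 0, 0, 0, 0.45], [0, 0, 0, 0, 0, 0, 0.45]],
], squeeze=25)

```text
clock: 5.88
position: [0.4496, 0.2869, 0.0376]
ee_rot: [0.73, 0.683, 0.001, -0.0]
ft_force: [-2.9, -1.4, 8.0]
grip_width: 0.514
grasp_force: 24.7
```

Run:
```python
from h import *
st()
```

```text
t 5.88 pos [0.4496 0.2869 0.0376] az 86.17 tilt [0.0007 0.0008] F [-2.9 -1.4  8. ] grip 0.514 24.7 j [-0.92  0.36  0.3   1.93 -0.14  0.87 -0.61]
```

>>> send_rows([
  [[0, 0, 0, 0, 0, -0.15, 0.45], [0, 0, 0, 0, 0, -0.15, 0.45], [0, 0, 0, 0, 0, -0.15, 0.45], [0, 0, 0, 0, 0, -0.15, 0.45], [0, 0, 0, 0, 0, 0, 0.45], [0, 0, 0, 0, 0, 0, 0.45]],
])

```text
clock: 6.38
position: [0.4499, 0.2871, 0.1583]
ee_rot: [0.73, 0.683, 0.002, -0.0]
ft_force: [1.0, 0.5, -1.2]
grip_width: 0.506
grasp_force: 27.0
```

Run:
```python
from h import *
st()
rows((.6305,-.025,.14),np.radians(81.1),13)
```

```text
t 6.38 pos [0.4499 0.2871 0.1583] az 86.17 tilt [0.0024 0.0025] F [ 1.   0.5 -1.2] grip 0.506 27.0 j [-0.95  0.2   0.33  1.84 -0.07  1.11 -0.66]
n 13 turn [ 0.0001 -0.0001  0.0045] shift(before) [-0.1119  0.082   0.007 ] shift(after turn) [-0.1114  0.0827  0.007 ]
```

>>> send_rows([
  [[0, 0, 0.0045, -0.112, 0.082, 0.007, 0.45], [0, 0, 0.0045, -0.112, 0.082, 0.007, 0.45], [0, 0, 0.0045, -0.112, 0.082, 0.007, 0.45], [0, 0, 0.0045, -0.112, 0.082, 0.007, 0.45], [0, 0, 0.0045, -0.112, 0.082, 0.007, 0.45], [0, 0, 0.0045, -0.112, 0.082, 0.007, 0.45], [0, 0, 0.0045, -0.112, 0.082, 0.007, 0.45], [0, 0, 0.0045, -0.112, 0.082, 0.007, 0.45], [0, 0, 0.0045, -0.112, 0.082, 0.007, 0.45], [0, 0, 0.0045, -0.112, 0.082, 0.007, 0.45], [0, 0, 0.0045, -0.112, 0.082, 0.007, 0.45], [0, 0, 0.0045, -0.112, 0.082, 0.007, 0.45], [0, 0, 0.0045, -0.112, 0.082, 0.007, 0.45], [0, 0, 0, 0, 0, 0, 0.45], [0, 0, 0, 0, 0, 0, 0.45], [0, 0, 0, 0, 0, 0, 0.45]],
])

```text
clock: 7.72
position: [0.6291, -0.0253, 0.1371]
ee_rot: [0.76, 0.65, -0.001, -0.001]
ft_force: [-0.2, 0.6, -0.6]
grip_width: 0.509
grasp_force: 27.0
```

Run:
```python
from h import *
import pickle
st();o=get_obs(); im=optics.camera("wrist"); cv2.imwrite("pics/w4.png",im[:,:,::-1]); pickle.dump(o,open("o4.pkl","wb"))
rows((.6305,-.025,.075),np.radians(81.1))
```

```text
t 7.72 pos [ 0.6291 -0.0253  0.1371] az 81.14 tilt [-0.0024  0.0002] F [-0.2  0.6 -0.6] grip 0.509 27.0 j [-0.43  0.46  0.51  1.6  -0.24  1.15 -0.01]
n 2 turn [-0.0006 -0.0001  0.0006] shift(before) [-0.0005  0.0035  0.1561] shift(after turn) [-0.0005  0.0034  0.1561]
```

>>> send_rows([
  [[0, 0, 0, 0, 0.0035, 0.1, 0.45], [0, 0, 0, 0, 0.0035, 0.1, 0.45], [0, 0, 0, 0, 0, 0.06, 0.45], [0, 0, 0, 0, 0, 0.04, 0.45], [0, 0, 0, 0, 0, 0.02, 0.45], [0, 0, 0, 0, 0, 0, 0.45], [0, 0, 0, 0, 0, 0, 0.45]],
])

```text
clock: 8.35
position: [0.6316, -0.0258, 0.0753]
ee_rot: [0.76, 0.65, 0.0, 0.0]
ft_force: [0.1, -0.6, 0.5]
grip_width: 0.512
grasp_force: 27.0
```

Run:
```python
from h import *
st()
```

```text
t 8.35 pos [ 0.6316 -0.0258  0.0753] az 81.15 tilt [0.0008 0.0001] F [ 0.1 -0.6  0.5] grip 0.512 27.0 j [-0.4   0.53  0.49  1.65 -0.28  1.04  0.02]
```

>>> send_rows([
  [[0, 0, 0, 0, -0.005, 0.01, 0.45], [0, 0, 0, 0, 0, 0.01, 0.45], [0, 0, 0, 0, 0, 0.01, 0.45], [0, 0, 0, 0, 0, 0, 0.45], [0, 0, 0, 0, 0, 0, 0.45]],
])

```text
clock: 8.77
position: [0.6306, -0.0258, 0.0697]
ee_rot: [0.76, 0.65, 0.001, 0.0]
ft_force: [-3.3, 1.6, 7.9]
grip_width: 0.509
grasp_force: 27.9
```

Run:
```python
from h import *
import pickle
st();o=get_obs(); im=optics.camera("wrist"); cv2.imwrite("pics/w5.png",im[:,:,::-1]); pickle.dump(o,open("o5.pkl","wb"))
cv2.imwrite("pics/w5c.png",cv2.resize(im[40:320,120:520,::-1],None,fx=2,fy=2,interpolation=cv2.INTER_CUBIC))
```

```text
t 8.77 pos [ 0.6306 -0.0258  0.0697] az 81.13 tilt [0.0009 0.0006] F [-3.3  1.6  7.9] grip 0.509 27.9 j [-0.4   0.53  0.49  1.65 -0.28  1.02  0.02]
```

View pics/w5c.png

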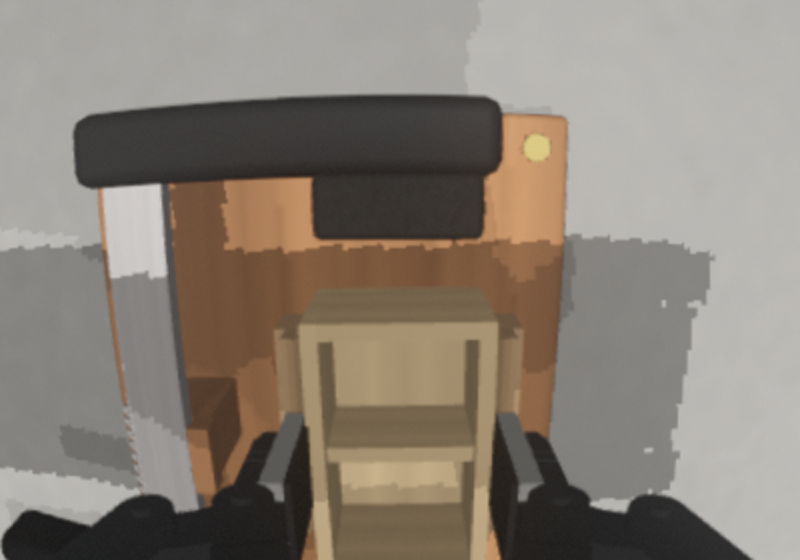

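>>> send_rows([
  [[0, 0, 0, 0, 0, 0, 0.6], [0, 0, 0, 0, 0, 0, 0.75], [0, 0, 0, 0, 0, 0, 0.75], [0, 0, 0, 0, 0, 0, 0.75], [0, 0, 0, 0, 0, -0.03, 0.75], [0, 0, 0, 0, 0, -0.12, 0.75], [0, 0, 0, 0, 0, -0.15, 1], [0, 0, 0, 0, 0, -0.15, 1]],
])

```text
clock: 9.48
position: [0.6298, -0.0259, 0.1596]
ee_rot: [0.76, 0.65, -0.001, -0.0]
ft_force: [0.5, 0.2, -0.3]
grip_width: 0.993
grasp_force: 0.0
```

Run:
```python
from clamp import *
import pickle
st()
o=pickle.load(open("o2.pkl","rb"))
f=lambda p,z: plane("wrist",(180+p[0]/2,30+p[1]/2),z,o)
ORG=np.array([.5588,-.0555,0])
for n,p,z in [("trig up150",(150,233),.061),("trig lo150",(150,254),.061),("trig tip",(115,238),.061),("h up130",(130,297),.062),("h lo130",(130,333),.062),("h up180",(180,294),.062),("h lo180",(180,328),.062),("bar",(228,200),.053),("end back",(65,338),.062),("strap bl",(193,332),.067)]:
    d=f(p,z)-ORG; print(n,(d@ex*1000).round(1),(d@ey*1000).round(1))
```

```text
t 9.48 pos [ 0.6298 -0.0259  0.1596] az 81.12 tilt [-0.0013 -0.0003] F [ 0.5  0.2 -0.3] grip 0.993 0.0 j [-0.43  0.44  0.52  1.58 -0.23  1.19 -0.02]
trig up150 -41.6 1.4
trig lo150 -42.7 -10.2
trig tip -61.8 0.3
h up130 -56.4 -33.4
h lo130 -58.9 -54.2
h up180 -27.8 -33.6
h lo180 -29.6 -53.0
bar 1.7 15.8
end back -98.9 -55.0
strap bl -21.6 -54.4
```

Run:
```python
from clamp import *
ORG=np.array([.5588,-.0555,0])
t=ORG+ex*-.048+ey*-.033+ez*.12; print(t)
rows(t,AZ-np.pi/2,14)
```

```text
[ 0.50627248 -0.08067658  0.12      ]
n 14 turn [-0.      0.0001  0.0748] shift(before) [-0.0516 -0.0142  0.0142] shift(after turn) [-0.0529 -0.0084  0.0142]
```

>>> send_rows([
  [[0, 0, 0.075, -0.0525, -0.011, 0.014, 1], [0, 0, 0.075, -0.0525, -0.011, 0.014, 1], [0, 0, 0.075, -0.0525, -0.011, 0.014, 1], [0, 0, 0.075, -0.0525, -0.011, 0.014, 1], [0, 0, 0.075, -0.0525, -0.011, 0.014, 1], [0, 0, 0.075, -0.0525, -0.011, 0.014, 1], [0, 0, 0.075, -0.0525, -0.011, 0.014, 1], [0, 0, 0.075, -0.0525, -0.011, 0.014, 1], [0, 0, 0.075, -0.0525, -0.011, 0.014, 1], [0, 0, 0.075, -0.0525, -0.011, 0.014, 1], [0, 0, 0.075, -0.0525, -0.011, 0.014, 1], [0, 0, 0.075, -0.0525, -0.011, 0.014, 1], [0, 0, 0.075, -0.0525, -0.011, 0.014, 1], [0, 0, 0.075, -0.0525, -0.011, 0.014, 1], [0, 0, 0, 0, 0, 0, 1], [0, 0, 0, 0, 0, 0, 1]],
])

```text
clock: 10.82
position: [0.5105, -0.0877, 0.1198]
ee_rot: [0.997, -0.077, 0.0, -0.0]
ft_force: [0.2, -0.1, 1.1]
grip_width: 1.004
grasp_force: 0.0
```

Run:
```python
from clamp import *
import pickle
st();o=get_obs(); im=optics.camera("wrist"); cv2.imwrite("pics/w6.png",im[:,:,::-1]); pickle.dump(o,open("o6.pkl","wb"))
cv2.imwrite("pics/w6c.png",cv2.resize(im[40:340,120:520,::-1],None,fx=2,fy=2,interpolation=cv2.INTER_CUBIC))
ORG=np.array([.5588,-.0555,0])
t=ORG+ex*-.048+ey*-.033+ez*.12; print(t)
rows(t,AZ-np.pi/2)
```

```text
t 10.82 pos [ 0.5105 -0.0877  0.1198] az -8.87 tilt [0.0006 0.0007] F [ 0.2 -0.1  1.1] grip 1.004 0.0 j [-0.69  0.29  0.89  1.93 -0.26  1.04 -1.41]
[ 0.50627248 -0.08067658  0.12      ]
n 1 turn [-0.0004 -0.0006  0.0008] shift(before) [-0.0286 -0.0315 -0.0002] shift(after turn) [-0.0286 -0.0314 -0.0002]
```

View pics/w6c.png

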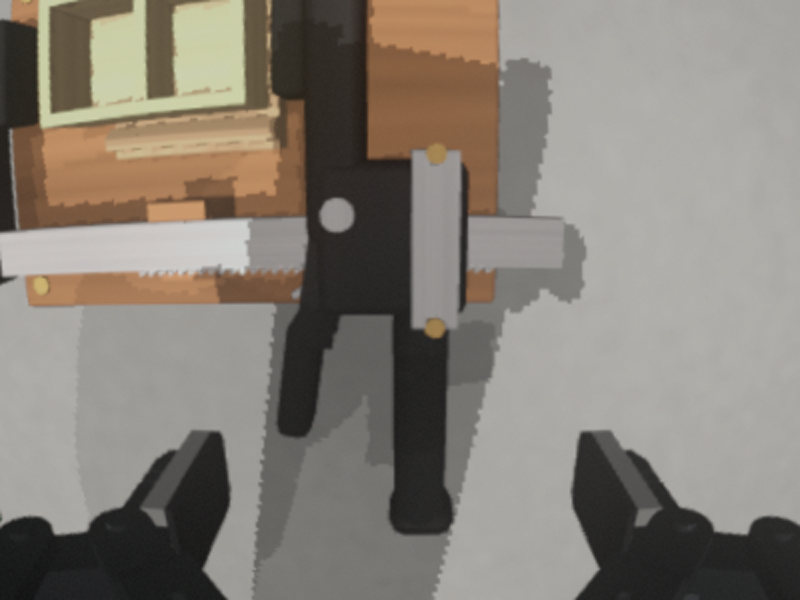

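Run:
```python
from clamp import *
import pickle
o=pickle.load(open("o6.pkl","rb"))
f=lambda p,z: plane("wrist",(120+p[0]/2,40+p[1]/2),z,o)
ORG=np.array([.5588,-.0555,0])
for n,p,z in [("trig L",(288,340),.061),("trig L tip",(279,425),.061),("trig tip end",(295,436),.061),("h L",(394,400),.062),("h R",(447,380),.062),("h end",(420,532),.062),("bar end up",(563,218),.053),("bar end lo",(563,268),.053),("bar l up",(100,226),.053),("bar l lo",(100,272),.053),("tray rb",(245,103),.066),("tray lb",(42,127),.066),("fix pad",(273,50),.062),("mov pad",(38,80),.062)]:
    d=f(p,z)-ORG; print(n,(d@ex*1000).round(1),(d@ey*1000).round(1))
```

```text
trig L -28.8 -3.6
trig L tip -58.8 1.4
trig tip end -62.8 -3.8
h L -48.8 -37.1
h R -41.9 -54.0
h end -101.1 -46.2
bar end up 9.3 -90.9
bar end lo -7.0 -91.7
bar l up 8.7 62.2
bar l lo -7.2 64.0
tray rb 44.8 5.8
tray lb 43.7 75.2
fix pad 60.7 -1.9
mov pad 59.9 78.9
```

>>> send_rows([
  [[0, 0, 0, -0.026, -0.024, 0.05, 1], [0, 0, 0, 0, 0, 0.1, 1], [0, 0, 0, 0, 0, 0.1, 1], [0, 0, 0, 0, 0, 0.1, 1], [0, 0, 0, 0, 0, 0, 1], [0, 0, 0, 0, 0, 0, 1]],
])

```text
clock: 11.37
position: [0.5053, -0.0827, 0.0487]
ee_rot: [0.997, -0.079, -0.001, 0.0]
ft_force: [0.4, 0.5, -0.0]
grip_width: 1.003
grasp_force: 0.0
```

```bash
cat >> clamp.py <<'E'
ORG=np.array([.5588,-.0555,0])
def cst():
    st(); o=get_obs(); d=o["position"]-ORG; F=o["ft_force"]; print("clamp xy",(d@ex*1000).round(1),(d@ey*1000).round(1),"F",(F@ex).round(1),(F@ey).round(1))
def snap(n):
    o=get_obs(); im=optics.camera("wrist"); cv2.imwrite(f"pics/{n}.png",im[:,:,::-1]); return o,im
E
python3 - <<'E'
from clamp import *
import pickle
cst(); o,im=snap("p0"); pickle.dump(o,open("p0.pkl","wb"))
for nm,c in [("fixed pad",(66,0,62)),("mov pad",(66,92,62)),("tray r",(66,6,66)),("tray l",(66,76,66)),("bar end",(0,-91,53)),("bar",(0,62,53))]: print(nm,np.round(proj("wrist",C(*np.array(c)/1000),o),1))
E
```

```text
t 11.37 pos [ 0.5053 -0.0827  0.0487] az -9.05 tilt [-0.0022 -0.0008] F [ 0.4  0.5 -0. ] grip 1.003 0.0 j [-0.63  0.4   0.82  1.99 -0.37  0.9  -1.34]
clamp xy -48.7 -35.1 F 0.3 0.6
fixed pad [223.9  10.9]
mov pad [51.3 54.5]
tray r [205.2  10.1]
tray l [67.  45.6]
bar end [451.6 178. ]
bar [113.5 181.6]
```

>>> send_rows([
  [[0, 0, 0, 0, 0, 0, 0.8], [0, 0, 0, 0, 0, 0, 0.6], [0, 0, 0, 0, 0, 0, 0.4], [0, 0, 0, 0, 0, 0, 0.3], [0, 0, 0, 0, 0, 0, 0.3], [0, 0, 0, 0, 0, 0, 0.3], [0, 0, 0, 0, 0, 0, 0.3], [0, 0, 0, 0, 0, 0, 0.3], [0, 0, 0, 0, 0, 0, 0.3]],
], squeeze=35)

```text
clock: 12.17
position: [0.5063, -0.0842, 0.0509]
ee_rot: [0.997, -0.079, 0.001, 0.001]
ft_force: [-7.5, -4.6, 17.9]
grip_width: 0.419
grasp_force: 39.8
```

Run:
```python
from clamp import *
import pickle
cst(); o,im=snap("p1"); pickle.dump(o,open("p1.pkl","wb"))
a=cv2.imread("pics/p0.png").astype(int)
g0=a.mean(2); g1=im.mean(2)
for v in (178,): print("bar row p0",g0[v,425:470].round().astype(int).tolist()); print("p1",g1[v,425:480].round().astype(int).tolist())
```

```text
t 12.17 pos [ 0.5063 -0.0842  0.0509] az -9.1 tilt [ 0.0011 -0.0012] F [-7.5 -4.6 17.9] grip 0.419 39.8 j [-0.63  0.39  0.83  1.99 -0.37  0.91 -1.34]
clamp xy -47.5 -36.5 F -6.7 -5.7
bar row p0 [164, 163, 164, 163, 164, 163, 163, 164, 163, 164, 163, 163, 164, 162, 163, 164, 163, 163, 163, 163, 162, 163, 163, 163, 166, 187, 209, 196, 188, 187, 187, 187, 187, 187, 187, 186, 187, 187, 187, 187, 187, 186, 187, 187, 187]
p1 [162, 161, 161, 162, 162, 162, 161, 161, 162, 162, 161, 162, 161, 161, 161, 161, 161, 162, 161, 164, 178, 192, 193, 202, 216, 217, 217, 217, 216, 216, 215, 208, 189, 186, 186, 186, 185, 185, 185, 186, 185, 185, 186, 185, 186, 186, 186, 186, 186, 186, 186, 186, 187, 187, 186]
```

```bash
cat >> clamp.py <<'E'
def cy(u,v,z,o): d=plane("wrist",(u,v),z,o)-ORG; return (d@ex*1000).round(1),(d@ey*1000).round(1)
E
python3 - <<'E'
from clamp import *
import pickle
o0=pickle.load(open("p0.pkl","rb"));o1=pickle.load(open("p1.pkl","rb"))
print(cy(451,178,.053,o0),cy(456.5,178,.053,o1),cy(445,178,.053,o1))
a=cv2.imread("pics/p0.png");b=cv2.imread("pics/p1.png")
# zoomed composite: left region and bar end of p0,p1
def z(im): return np.hstack([cv2.resize(im[0:200,20:260],None,fx=1.6,fy=1.6,interpolation=cv2.INTER_CUBIC),cv2.resize(im[100:300,240:490],None,fx=1.6,fy=1.6,interpolation=cv2.INTER_CUBIC)])
cv2.imwrite("pics/comp.png",cv2.resize(np.vstack([z(a),z(b)]),(735,600)))
# moving pad / tray profile on rows
for n,im in (("p0",a),("p1",b)):
    g=im.mean(2)
    for v in (25,60): print(n,v,g[v,30:240:2].round().astype(int).tolist())
E
```

```text
(np.float64(0.0), np.float64(-90.7)) (np.float64(0.7), np.float64(-95.9)) (np.float64(0.6), np.float64(-90.3))
p0 25 [162, 106, 64, 50, 57, 77, 111, 109, 65, 57, 55, 45, 42, 40, 41, 41, 43, 67, 99, 178, 201, 200, 117, 83, 84, 87, 90, 92, 89, 89, 89, 88, 86, 87, 88, 88, 89, 90, 88, 87, 91, 176, 201, 201, 201, 201, 201, 202, 201, 203, 204, 203, 203, 122, 87, 93, 96, 93, 91, 90, 90, 90, 91, 92, 93, 92, 94, 184, 205, 205, 205, 205, 205, 205, 205, 205, 205, 205, 205, 205, 205, 205, 204, 206, 205, 205, 205, 162, 91, 92, 93, 93, 90, 88, 88, 89, 90, 90, 70, 55, 58, 57, 57, 57, 58]
p0 60 [46, 44, 54, 55, 54, 57, 56, 56, 56, 51, 46, 37, 34, 34, 38, 36, 36, 37, 106, 202, 203, 180, 88, 88, 88, 90, 91, 91, 90, 88, 88, 87, 87, 88, 89, 91, 91, 91, 89, 88, 139, 206, 205, 206, 206, 206, 207, 207, 207, 205, 205, 205, 202, 100, 90, 96, 97, 96, 93, 93, 92, 91, 94, 95, 95, 101, 108, 173, 207, 206, 207, 207, 207, 206, 206, 206, 206, 207, 207, 206, 207, 206, 207, 206, 206, 206, 206, 171, 91, 92, 94, 95, 92, 91, 89, 90, 92, 90, 88, 86, 94, 83, 42, 37, 37]
p1 25 [167, 168, 169, 168, 166, 159, 99, 116, 138, 1
[... 189 characters left out ...]
 201, 144, 90, 92, 93, 93, 90, 89, 88, 88, 89, 90, 91, 90, 95, 188, 203, 203, 203, 203, 203, 203, 203, 203, 203, 203, 203, 203, 203, 203, 203, 202, 203, 203, 199, 101, 89, 91, 92, 89, 88, 86, 86, 87, 86, 79, 49, 57, 57, 58, 56, 55, 55]
p1 60 [48, 49, 49, 47, 44, 43, 57, 55, 55, 55, 55, 57, 56, 52, 42, 37, 37, 37, 38, 149, 201, 201, 133, 86, 87, 88, 90, 92, 89, 88, 87, 86, 87, 86, 88, 89, 91, 89, 87, 87, 94, 174, 203, 203, 203, 203, 204, 204, 204, 204, 203, 203, 202, 113, 91, 95, 95, 93, 93, 91, 90, 90, 91, 93, 93, 91, 100, 188, 205, 206, 205, 205, 206, 205, 205, 205, 205, 205, 205, 205, 205, 205, 204, 204, 204, 204, 199, 96, 91, 93, 93, 91, 88, 88, 88, 90, 88, 79, 46, 46, 45, 44, 43, 42, 39]
```

```bash
cat >> clamp.py <<'E'
def meas(n):
    cst(); o,im=snap(n); g=im.astype(float).mean(2)
    v=int(round(proj("wrist",C(0,-.095,.053),o)[1])); r=g[v-3:v+4].mean(0); bg=np.median(r[500:540]) if 0 else None
    # bar end: last strong edge in window
    u0=int(proj("wrist",C(0,-.085,.053),o)[0]); u1=int(min(proj("wrist",C(0,-.125,.053),o)[0],639)); w=r[u0:u1]
    d=np.abs(np.gradient(w)); k=np.where(d>5)[0]; 
    print("bar edges",[(int(u0+i),round(cy(u0+i,v,.053,o)[1],1)) for i in k])
    ur,vr=proj("wrist",C(.055,.006,.066),o); vr=int(max(vr,0)); r=g[vr-1:vr+2].mean(0) if vr>1 else g[vr]
    a=int(ur)-40; w=r[a:a+80]; k=[i for i in range(79) if w[i]>150>=w[i+1]]
    print("tray R edge",[ (round(a+i+(w[i]-150)/(w[i]-w[i+1]),1), cy(a+i+(w[i]-150)/(w[i]-w[i+1]),vr,.066,o)) for i in k])
    ul,vl=proj("wrist",C(.055,.076,.066),o); vl=int(max(vl,1)); r=g[vl-1:vl+2].mean(0); a=int(ul)-30; w=r[a:a+70]; k=[i for i in range(69) if w[i]<=130<w[i+1]]
    print("tray L edge",[ cy(a+i+(130-w[i])/(w[i+1]-w[i]),vl,.066,o) for i in k][:2], "L profile",w[:60:2].round().astype(int).tolist())
    return o,im
E
python3 -c "
from clamp import *
meas('p1b')"
```

```text
t 12.22 pos [ 0.5063 -0.0842  0.0509] az -9.1 tilt [ 0.0012 -0.0012] F [-7.3 -4.1 17.5] grip 0.419 39.8 j [-0.63  0.39  0.83  1.99 -0.37  0.91 -1.34]
clamp xy -47.5 -36.5 F -6.6 -5.2
bar edges [(443, np.float64(-89.4)), (444, np.float64(-89.9)), (445, np.float64(-90.4)), (446, np.float64(-90.9)), (448, np.float64(-91.8)), (455, np.float64(-95.2)), (456, np.float64(-95.7)), (457, np.float64(-96.2))]
tray R edge [(np.float64(202.8), (np.float64(55.3), np.float64(6.1)))]
tray L edge [(np.float64(55.4), np.float64(76.2))] L profile [44, 43, 50, 53, 53, 54, 54, 57, 56, 53, 47, 37, 35, 37, 36, 68, 198, 202, 196, 89, 86, 86, 88, 90, 91, 90, 88, 87, 87, 86]
```

>>> send_rows([
  [[0, 0, 0, 0, 0, 0, 0.6], [0, 0, 0, 0, 0, 0, 0.8], [0, 0, 0, 0, 0, 0, 1], [0, 0, 0, 0, 0, 0, 1], [0, 0, 0, 0, 0, 0, 1], [0, 0, 0, 0, 0, 0, 1]],
])

```text
clock: 12.77
position: [0.5058, -0.0827, 0.0494]
ee_rot: [0.997, -0.079, -0.0, 0.0]
ft_force: [1.0, -0.5, -0.3]
grip_width: 0.999
grasp_force: 0.0
```

```bash
python3 -c "
from clamp import *
o,im=meas('p1r')
"
```

```text
t 12.77 pos [ 0.5058 -0.0827  0.0494] az -9.12 tilt [-0.0002 -0.0002] F [ 1.  -0.5 -0.3] grip 0.999 0.0 j [-0.63  0.4   0.82  1.99 -0.37  0.9  -1.34]
clamp xy -48.2 -35.1 F 1.1 -0.3
bar edges [(448, np.float64(-89.6)), (449, np.float64(-90.1)), (450, np.float64(-90.6)), (460, np.float64(-95.5)), (461, np.float64(-96.0)), (462, np.float64(-96.5))]
tray R edge [(np.float64(204.7), (np.float64(55.3), np.float64(6.1)))]
tray L edge [(np.float64(55.3), np.float64(76.1))] L profile [44, 43, 52, 54, 54, 55, 55, 56, 56, 52, 45, 37, 34, 37, 36, 87, 202, 203, 189, 88, 88, 88, 90, 91, 92, 90, 89, 88, 88, 87]
```

>>> send_rows([
  [[0, 0, 0, 0, 0, 0, 0.8], [0, 0, 0, 0, 0, 0, 0.6], [0, 0, 0, 0, 0, 0, 0.4], [0, 0, 0, 0, 0, 0, 0.3], [0, 0, 0, 0, 0, 0, 0.3], [0, 0, 0, 0, 0, 0, 0.3], [0, 0, 0, 0, 0, 0, 0.3], [0, 0, 0, 0, 0, 0, 0.3]],
])

```text
clock: 13.48
position: [0.5057, -0.0841, 0.0502]
ee_rot: [0.997, -0.079, -0.0, 0.001]
ft_force: [-6.7, -3.6, 14.1]
grip_width: 0.415
grasp_force: 39.9
```

```bash
python3 -c "
from clamp import *
o,im=meas('p2')
"
```

```text
t 13.48 pos [ 0.5057 -0.0841  0.0502] az -9.11 tilt [-0.0003 -0.0013] F [-6.7 -3.6 14.1] grip 0.415 39.9 j [-0.63  0.4   0.83  1.99 -0.37  0.91 -1.34]
clamp xy -48.1 -36.5 F -6.1 -4.6
bar edges [(444, np.float64(-89.5)), (445, np.float64(-90.0)), (446, np.float64(-90.5)), (464, np.float64(-99.3)), (465, np.float64(-99.8))]
tray R edge [(np.float64(201.8), (np.float64(55.4), np.float64(6.1)))]
tray L edge [(np.float64(55.3), np.float64(76.1))] L profile [48, 47, 46, 43, 51, 55, 56, 54, 55, 56, 56, 55, 49, 40, 36, 92, 201, 202, 181, 86, 87, 87, 89, 91, 91, 89, 87, 86, 86, 86]
```

>>> send_rows([
  [[0, 0, 0, 0, 0, 0, 0.6], [0, 0, 0, 0, 0, 0, 0.8], [0, 0, 0, 0, 0, 0, 1], [0, 0, 0, 0, 0, 0, 1], [0, 0, 0, 0, 0, 0, 1], [0, 0, 0, 0, 0, 0, 1], [0, 0, 0, 0, 0, 0, 0.8], [0, 0, 0, 0, 0, 0, 0.6], [0, 0, 0, 0, 0, 0, 0.4], [0, 0, 0, 0, 0, 0, 0.3], [0, 0, 0, 0, 0, 0, 0.3], [0, 0, 0, 0, 0, 0, 0.3], [0, 0, 0, 0, 0, 0, 0.3], [0, 0, 0, 0, 0, 0, 0.3]],
])

```text
clock: 14.7
position: [0.5057, -0.0841, 0.0502]
ee_rot: [0.997, -0.079, -0.0, 0.001]
ft_force: [-6.3, -3.4, 15.9]
grip_width: 0.414
grasp_force: 40.2
```

```bash
python3 -c "
from clamp import *
o,im=meas('p3')
"
```

```text
t 14.7 pos [ 0.5057 -0.0841  0.0502] az -9.12 tilt [-0.0002 -0.0013] F [-6.3 -3.4 15.9] grip 0.414 40.2 j [-0.63  0.4   0.83  1.99 -0.37  0.91 -1.34]
clamp xy -48.1 -36.5 F -5.7 -4.4
bar edges [(444, np.float64(-89.6)), (445, np.float64(-90.1)), (446, np.float64(-90.5)), (470, np.float64(-102.4)), (471, np.float64(-102.9)), (472, np.float64(-103.5))]
tray R edge [(np.float64(201.7), (np.float64(55.4), np.float64(6.2)))]
tray L edge [(np.float64(55.3), np.float64(76.2))] L profile [47, 47, 49, 47, 45, 43, 52, 55, 56, 55, 56, 57, 57, 55, 51, 94, 201, 202, 181, 86, 87, 87, 89, 91, 91, 89, 88, 87, 86, 86]
```

>>> send_rows([
  [[0, 0, 0, 0, 0, 0, 0.6], [0, 0, 0, 0, 0, 0, 0.8], [0, 0, 0, 0, 0, 0, 1], [0, 0, 0, 0, 0, 0, 1], [0, 0, 0, 0, 0, 0, 1], [0, 0, 0, 0, 0, 0, 1], [0, 0, 0, 0, 0, 0, 0.8], [0, 0, 0, 0, 0, 0, 0.6], [0, 0, 0, 0, 0, 0, 0.4], [0, 0, 0, 0, 0, 0, 0.3], [0, 0, 0, 0, 0, 0, 0.3], [0, 0, 0, 0, 0, 0, 0.3], [0, 0, 0, 0, 0, 0, 0.3], [0, 0, 0, 0, 0, 0, 0.3]],
])

```text
clock: 15.92
position: [0.5057, -0.0842, 0.0502]
ee_rot: [0.997, -0.079, -0.0, 0.001]
ft_force: [-7.1, -4.2, 15.0]
grip_width: 0.418
grasp_force: 40.1
```

```bash
python3 -c "
from clamp import *
o,im=meas('p4')
"
```

```text
t 15.92 pos [ 0.5057 -0.0842  0.0502] az -9.12 tilt [-0.0002 -0.0014] F [-7.1 -4.2 15. ] grip 0.418 40.1 j [-0.63  0.4   0.83  1.99 -0.37  0.91 -1.34]
clamp xy -48.1 -36.5 F -6.4 -5.2
bar edges [(444, np.float64(-89.6)), (445, np.float64(-90.1)), (446, np.float64(-90.5)), (447, np.float64(-91.0)), (477, np.float64(-106.1)), (478, np.float64(-106.6)), (479, np.float64(-107.1))]
tray R edge [(np.float64(201.8), (np.float64(55.4), np.float64(6.1)))]
tray L edge [(np.float64(55.3), np.float64(76.2))] L profile [50, 49, 49, 49, 50, 48, 47, 44, 51, 56, 56, 56, 57, 56, 58, 101, 201, 202, 181, 86, 87, 87, 89, 91, 91, 89, 88, 86, 86, 86]
```

>>> send_rows([
  [[0, 0, 0, 0, 0, 0, 0.6], [0, 0, 0, 0, 0, 0, 0.8], [0, 0, 0, 0, 0, 0, 1], [0, 0, 0, 0, 0, 0, 1], [0, 0, 0, 0, 0, 0, 1], [0, 0, 0, 0, 0, 0, 1], [0, 0, 0, 0, 0, 0, 0.8], [0, 0, 0, 0, 0, 0, 0.6], [0, 0, 0, 0, 0, 0, 0.4], [0, 0, 0, 0, 0, 0, 0.3], [0, 0, 0, 0, 0, 0, 0.3], [0, 0, 0, 0, 0, 0, 0.3], [0, 0, 0, 0, 0, 0, 0.3], [0, 0, 0, 0, 0, 0, 0.3]],
])

```text
clock: 17.13
position: [0.5057, -0.0841, 0.0502]
ee_rot: [0.997, -0.079, -0.0, 0.001]
ft_force: [-6.9, -3.3, 14.4]
grip_width: 0.411
grasp_force: 40.0
```

```bash
python3 -c "
from clamp import *
o,im=meas('p5')
"
```

```text
t 17.13 pos [ 0.5057 -0.0841  0.0502] az -9.11 tilt [-0.0002 -0.0014] F [-6.9 -3.3 14.4] grip 0.411 40.0 j [-0.63  0.4   0.83  1.99 -0.37  0.91 -1.34]
clamp xy -48.0 -36.5 F -6.3 -4.3
bar edges [(444, np.float64(-89.6)), (445, np.float64(-90.0)), (446, np.float64(-90.5)), (484, np.float64(-109.8)), (485, np.float64(-110.3)), (486, np.float64(-110.9))]
tray R edge [(np.float64(206.1), (np.float64(55.2), np.float64(4.4)))]
tray L edge [(np.float64(55.0), np.float64(74.6))] L profile [167, 49, 49, 50, 50, 50, 50, 49, 49, 45, 45, 57, 57, 58, 57, 57, 85, 199, 202, 197, 87, 86, 87, 88, 90, 90, 89, 88, 87, 86]
```

>>> send_rows([
  [[0, 0, 0, 0, 0, 0, 0.6], [0, 0, 0, 0, 0, 0, 0.8], [0, 0, 0, 0, 0, 0, 1], [0, 0, 0, 0, 0, 0, 1], [0, 0, 0, 0, 0, 0, 1], [0, 0, 0, 0, 0, 0, 1], [0, 0, 0, 0, 0, 0, 0.8], [0, 0, 0, 0, 0, 0, 0.6], [0, 0, 0, 0, 0, 0, 0.4], [0, 0, 0, 0, 0, 0, 0.3], [0, 0, 0, 0, 0, 0, 0.3], [0, 0, 0, 0, 0, 0, 0.3], [0, 0, 0, 0, 0, 0, 0.3], [0, 0, 0, 0, 0, 0, 0.3]],
])

```text
clock: 18.35
position: [0.5057, -0.0842, 0.0502]
ee_rot: [0.997, -0.08, -0.0, 0.001]
ft_force: [-5.9, -3.9, 14.9]
grip_width: 0.423
grasp_force: 40.2
```

```bash
python3 -c "
from clamp import *
o,im=meas('p6')
v=int(proj('wrist',C(.055,.002,.066),o)[1]);g=im.mean(2);u=int(proj('wrist',C(.055,.004,.066),o)[0]); print(v,u,g[v,u-10:u+40].round().astype(int).tolist())
"
```

```text
t 18.35 pos [ 0.5057 -0.0842  0.0502] az -9.12 tilt [-0.0003 -0.0013] F [-5.9 -3.9 14.9] grip 0.423 40.2 j [-0.63  0.4   0.83  1.99 -0.37  0.91 -1.34]
clamp xy -48.1 -36.5 F -5.3 -4.8
bar edges [(444, np.float64(-89.6)), (445, np.float64(-90.1)), (446, np.float64(-90.6)), (447, np.float64(-91.0)), (490, np.float64(-113.1)), (491, np.float64(-113.7)), (492, np.float64(-114.2))]
tray R edge [(np.float64(214.7), (np.float64(54.7), np.float64(1.0)))]
tray L edge [(np.float64(54.2), np.float64(71.1))] L profile [173, 173, 165, 49, 50, 50, 50, 49, 50, 50, 48, 47, 44, 56, 56, 57, 58, 58, 56, 167, 203, 203, 142, 86, 86, 88, 89, 91, 90, 89]
39 207 [204, 204, 204, 204, 204, 205, 204, 204, 204, 205, 205, 204, 205, 205, 204, 205, 203, 187, 138, 96, 90, 91, 92, 93, 93, 90, 72, 59, 57, 59, 61, 62, 61, 60, 60, 51, 49, 47, 48, 47, 47, 46, 47, 46, 48, 46, 44, 44, 44, 43]
```

```bash
python3 -c "
from clamp import *
o=get_obs()
for u in (232,233,234): print(cy(u,39,.062,o),cy(u,39,.066,o))
"
```

```text
(np.float64(55.4), np.float64(-4.4)) (np.float64(54.4), np.float64(-5.5))
(np.float64(55.4), np.float64(-4.8)) (np.float64(54.3), np.float64(-5.9))
(np.float64(55.3), np.float64(-5.2)) (np.float64(54.3), np.float64(-6.3))
```

>>> send_rows([
  [[0, 0, 0, 0, 0, 0, 0.6], [0, 0, 0, 0, 0, 0, 0.8], [0, 0, 0, 0, 0, 0, 1], [0, 0, 0, 0, 0, 0, 1], [0, 0, 0, 0, 0, 0, 1], [0, 0, 0, 0, 0, 0, 1], [0, 0, 0, 0, 0, 0, 0.8], [0, 0, 0, 0, 0, 0, 0.6], [0, 0, 0, 0, 0, 0, 0.4], [0, 0, 0, 0, 0, 0, 0.3], [0, 0, 0, 0, 0, 0, 0.3], [0, 0, 0, 0, 0, 0, 0.3], [0, 0, 0, 0, 0, 0, 0.3], [0, 0, 0, 0, 0, 0, 0.3]],
])

```text
clock: 19.57
position: [0.5057, -0.0841, 0.0503]
ee_rot: [0.997, -0.079, -0.0, 0.001]
ft_force: [-7.2, -3.3, 16.2]
grip_width: 0.417
grasp_force: 40.8
```

```bash
python3 -c "
from clamp import *
o,im=meas('p7')
v=int(proj('wrist',C(.055,-.001,.066),o)[1]);g=im.mean(2);u=int(proj('wrist',C(.055,.0,.066),o)[0]); print(v,u,g[v,u-10:u+40].round().astype(int).tolist())
"
```

```text
t 19.57 pos [ 0.5057 -0.0841  0.0503] az -9.1 tilt [-0.0004 -0.0013] F [-7.2 -3.3 16.2] grip 0.417 40.8 j [-0.63  0.4   0.83  1.99 -0.37  0.91 -1.34]
clamp xy -48.1 -36.5 F -6.6 -4.4
bar edges [(444, np.float64(-89.6)), (445, np.float64(-90.0)), (446, np.float64(-90.5)), (447, np.float64(-91.0)), (497, np.float64(-117.0)), (498, np.float64(-117.6))]
tray R edge [(np.float64(218.7), (np.float64(54.5), np.float64(-0.4)))]
tray L edge [(np.float64(53.9), np.float64(69.7))] L profile [173, 173, 173, 174, 167, 51, 51, 51, 49, 50, 51, 51, 49, 48, 56, 59, 58, 58, 58, 57, 141, 202, 203, 181, 87, 87, 88, 90, 92, 91]
38 217 [204, 204, 205, 205, 205, 205, 206, 205, 205, 205, 204, 189, 140, 97, 90, 90, 81, 66, 60, 60, 63, 63, 64, 63, 61, 54, 52, 51, 51, 49, 49, 50, 50, 50, 48, 48, 48, 47, 45, 46, 42, 40, 38, 38, 39, 38, 39, 41, 41, 41]
```

```bash
python3 -c "
import cv2
im=cv2.imread('pics/p7.png'); cv2.imwrite('pics/p7c.png',cv2.resize(im[0:330,40:520],None,fx=1.6,fy=1.6,interpolation=cv2.INTER_CUBIC))"
```

```text
(no output)
```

View pics/p7c.png

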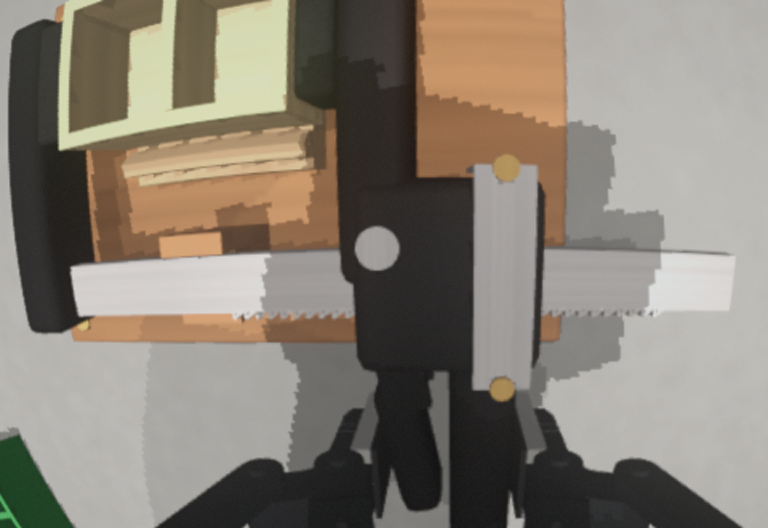

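The last picture shows the tray held between the fixed pad (about 315,60) and the moving jaw (about 50,100). The fingers have the trigger (about 405,440) squeezed against the handle. The jaw's last stroke was 3.6 mm while the tray slid only 1.4 mm, so the pad is pushed in about 2.2 mm, which is snug.

```bash
python3 -c "
from workcell import job
print(job.hand_in())"
```

```text
the job is handed in; nothing more can be done
None
```

The job is handed in: the tray sits in the cradle, clamped snugly after seven pumps (moving pad pushed in about 2.2 mm by my camera measurements, inside the 1 to 6 mm range), with the trigger held squeezed.

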